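# Swing the inspection camera over the copper specimen and trip its shutter

## Robot

A 6-joint arm with a two-finger parallel gripper is mounted at the origin on the work surface. World frame = base frame: x ahead of the robot, y to its left, z up, the work surface at z = 0. Lengths are in m, angles in rad, forces in N, time in s.
With the tool pointing down it reaches from about 0.375 to 0.9 m from the base axis. Payload 3.1 kg.
Tool frame: the origin (TCP) lies midway between the tips of the shut fingers; the grasp point (between the pads) lies 19 mm behind it; z points along the fingers, y is the line along which they close (so a half turn about z gives the same grasp; the last joint's range is limited). The gripper opens to 87 mm and grips with 3 to 60 N. Pads are 19 mm wide; open, the fingers measure 117 mm over their backs; the gripper's body (75 mm by 190 mm) begins 51 mm behind the grasp point.
Start: joints at [-1.284, 0.527, 1.433, -0, 1.181, -0.178], TCP at [0.28, -0.559, 0.223] pointing down, gripper open.
Joint ranges: [-3.08, 3.08], [-0.75, 2.2], [0.22, 2.44], [-1.43, 4.57], [0, 2.65], [-2.85, 2.85]. Speed limits (rad/s): [2.79, 2.79, 3.14, 3.14, 3.14, 3.14].

## Interface

Orientations are given as a unit quaternion [x, y, z, w].
In Python, from rig import robot gives the robot as it stands.
- The arm moves only by the shell command python3 -m jog 'ROWS' [FORCE]. ROWS is a JSON object of lists of equal length, an entry for each row: "dp": the shift along the tool's x, y, z in mm, a list of three; "delta_rot": the turn, a rotation vector about the tool's x, y, z in rad, a list of three; "gripper": the opening, from -1 (shut) to 1 (fully open). A call has 1 to 12 rows; each row is the pose to reach, as a shift and turn from the pose commanded when the call began, along the tool's axes at that moment; what a row does not reach only later rows make up. A row lasts 1/10 s, in which the tool goes at most 50 mm and 8.59 degrees, less where a joint would pass 70% of its speed; a pose out of reach is approached as far as the arm can. A call with a gripper value outside its range is refused whole. The fingers move at their own pace and stop on an object; FORCE is the grip in N (left out, the last holds). Time passes only in rows, so rows that repeat a pose let the fingers close. It gives the time, the measured TCP pose, the force, the opening and the grip force at its end, in the units of the state.
- robot.get_obs(): the state, without advancing time (a new reading comes with each control period).
- robot.camera(name): name is "scene" or "top" or "wrist"; returns the picture (420x560x3 uint8, red, green, blue); there is no depth.
- robot.camera_model(name): a dict with "fx", "fy", "cx", "cy" (pixels), "k1" (the pictures are not rectified: a ray, as slopes to the right and down, at radius r is drawn at 1 + k1 r^2 times it, then the intrinsics apply), "xyz" and "orientation" of the camera in the world; the wrist camera has in their place "T_tool_cam" (4x4, takes a point from camera to tool coordinates, whose origin is the TCP and whose axes are the flange's). Camera axes: x right, y down, z forward; pixel columns grow to the right and rows downward; lengths in m; the calibration is good to about 2 mm. A picture is of the moment at which its call begins: read the wrist's pose just before it. camera_model takes no time and is no camera call.
- robot.hand_in(): hands the job in; it is judged then, once.
Trained networks look in the newest picture that a camera, given by its name, has taken for a name from the list of things; names that differ only in an ending like _2 or _b are one class to them, and where a whole thing is asked for, a point or a joint stands for the part that bears it (a point fixed in the world has none). Each returns a list of dicts, best first, with "score" (0 to 1); they miss things now and then, are a little off and sometimes report something else, mostly with a low value. They report only what shows in the picture. A call takes as long as a camera call. They do not tell look-alikes from the thing itself.
- robot.search_frame(name, camera): "rect" ([left, top, right, bottom] in pixels, round what is visible of it).
The state is a dict: "time": time; "q": joint angles; "joint_velocities": joint speeds; "joint_torque": joint torques, N m; "position": TCP position; "tool_rot": TCP orientation; "ft_force": force on the tool from outside, world axes, zero at the start; "moment": the same for the moment, N m; "grip_width": finger opening in m; "grip_force": force on a finger pad.
Only numpy, scipy, OpenCV 4.12 (cv2) and the standard library are available. Lean on these libraries where they do the work, as an engineer would, in place of code of your own. Each camera call takes 0.05 s, during which the arm holds its last target. There are 200 camera calls.

## Task

Swing the inspection camera on its stiff arm until its lens is centred over the dish with the copper specimen and leave it there. Then take the picture: squeeze the orange trigger of the shutter handset fully in for about half a second and let it go. Leave the dishes and everything else on the bench where they are.

Things in the scene. Friction and masses are not known exactly. Their poses are not given: they have to be found in the camera images.
- lens (a point): centre of the lens face under the inspection camera: white upright cylinder 66 mm across with a blue band and a 48 mm black lens looking straight down, lens face 102 mm above the table. It hangs on a white flat two-link arm (220 and 200 mm between upright axes, swinging level) on a grey post. The joints stay where left; moving it takes 2 to 5 N. It starts folded near its post.
- knob (a point): the camera's handling knob, right above the lens: black, upright, round, 28 mm across, freely swivelling about its upright axis, standing 42 mm above the camera's flat white top. This point is 22 mm above that top, 194 mm above the table. Link tops reach at most 4 mm above the camera's top. By it the camera can be moved in any level direction within the arm's reach.
- stand: the fixed post of the camera arm: grey base 120 mm across, post 30 mm across. Origin: centre of the underside on the shoulder axis, z up. x points out of its back: with joint shoulder at 0 the first link points along -x.
- elbow_pivot (a point): on the axis of the arm's elbow, 154 mm above the table
- shoulder (a joint): swing of the first link about the post, rad, -2.1 to 2.1, grows counter-clockwise seen from above; stiff, stays
- elbow (a joint): unfolding of the second link, rad: 0 fully folded (camera 153 mm from the post axis), 2.0 almost straight (camera 410 mm from it); stiff, stays. The elbow stands to the left of the line from the post to the camera, seen by the robot.
- copper_dish: TARGET specimen dish: white ceramic disc, 80 mm across and 16 mm high, with a copper-coloured specimen disc 52 mm across lying fixed on it (top 26 mm above the dish's underside); loose, 0.3 kg, stands on the round steel plate (4 mm thick). Origin: centre of its underside, z up.
- black_dish: another specimen dish: white ceramic disc, 80 mm across and 16 mm high, with a black specimen disc 52 mm across lying fixed on it (top 26 mm above the dish's underside); loose, 0.3 kg, stands on the round steel plate (4 mm thick). Origin: centre of its underside, z up.
- blue_dish: another specimen dish: white ceramic disc, 80 mm across and 16 mm high, with a blue specimen disc 52 mm across lying fixed on it (top 26 mm above the dish's underside); loose, 0.3 kg, stands on the round steel plate (4 mm thick). Origin: centre of its underside, z up.
- handset: shutter handset fixed on the table: grey base plate 120 x 90 x 14 mm with an upright white grip, 26 mm (x) by 36 mm (y), top 132 mm above the table, its faces at x = +2 and +28 mm; beside it the orange trigger. Origin: centre of the underside of the base plate, z up; the trigger is on the -x side of the grip.
- grip_top (a point): centre of the top of the handset's white grip, 132 mm above the table
- trigger_tip (a point): top end of the orange trigger: upright bar 10 mm thick (handset x), 26 mm wide, 96 mm long, hinged at its lower end 30 mm above the table. Released, its middle plane is at x = -22.5 mm of the handset, 20 mm clear of the grip; grip and trigger are 56 mm across together. Squeezed fully, its top moves 17 mm towards the grip. Needs 3 to 5 N at the top.
- trigger (a joint): trigger angle, rad: 0 released, 0.18 fully squeezed; springs back
- beaker: glass beaker, 70 mm across, 75 mm high, loose. Origin: centre of underside.
- jar: amber jar, 56 mm across, 75 mm high, loose. Origin: centre of underside.
- screwdriver: screwdriver 150 mm long, lying along its x axis, loose
- collar: brass collar 70 mm across, 20 mm high, loose. Origin: centre of underside.
There are look-alikes about, which are no part of the job. There is more than one size of the handset; the one meant has the size given above. Leave any turquoise look-alike of the copper_dish alone.

How it is judged:
By the outcome, as a careful person would: the job done as asked, in the order asked, and still so for the second after the job is handed in, with the robot touching nothing.
It also fails if it takes over 56 s, if anything falls off the work surface, if the arm or the gripper's body presses on something with over 40 N, if the wrist force passes 120 N, or if a joint passes its speed limit or range.

## Working session

There is one attempt and no reset: what is moved stays moved. The work goes in short steps, Python scripts to look and compute and a shell command to move; the robot and the scene stay as the last step left them, time stands still between calls to the robot, and variables do not carry over. Pictures are saved under pics/ and viewed, at most 10 in all, crops included, and the job is handed in when it is done.

```bash
mkdir -p pics; ls; python3 - <<'E'
from rig import robot
import cv2
for c in ("scene","top"):
    im=robot.camera(c); cv2.imwrite(f"pics/{c}0.png",cv2.cvtColor(im,cv2.COLOR_RGB2BGR))
    print(c,robot.camera_model(c))
    for n in ("copper_dish","black_dish","handset","trigger_tip","knob","stand","grip_top","elbow_pivot","beaker","jar"):
        print(n,[( [round(v) for v in d["rect"]],round(d["score"],2)) for d in robot.search_frame(n,c)])
o=robot.get_obs();print(o)
E
```

```text
pics
scene {'fx': 505.4846014920052, 'fy': 505.4846014920052, 'cx': 280.37326816922723, 'cy': 205.64963699182954, 'k1': -0.18704525059629043, 'xyz': array([1.14255537, 0.68551905, 1.25127234]), 'orientation': array([ 0.32111017,  0.88123759, -0.32583568, -0.11891037])}
copper_dish [([280, 214, 307, 235], 0.79), ([292, 146, 314, 160], 0.69), ([218, 225, 325, 321], 0.57), ([303, 227, 328, 321], 0.16)]
black_dish [([318, 244, 341, 272], 0.69)]
handset [([204, 159, 249, 203], 0.85), ([264, 154, 288, 185], 0.57)]
trigger_tip [([226, 158, 235, 181], 0.51), ([276, 156, 278, 168], 0.37)]
knob [([302, 226, 326, 317], 0.71)]
stand [([219, 227, 325, 320], 0.56)]
grip_top [([204, 157, 250, 205], 0.71), ([260, 157, 289, 185], 0.64), ([238, 197, 278, 223], 0.55)]
elbow_pivot [([302, 228, 329, 319], 0.9)]
beaker [([343, 303, 369, 341], 0.86)]
jar [([221, 228, 242, 260], 0.71)]
top {'fx': 391.6534477748639, 'fy': 391.6534477748639, 'cx': 280.892612217363, 'cy': 207.2431575133437, 'k1': -0.026137789996893108, 'xyz': array([ 0.38902106, -0.02814342,  1.03020416]), 'orientation': array([-0.70330771,  0
[... 616 characters left out ...]
'time': 1.1, 'q': array([-1.28451139e+00,  5.27487315e-01,  1.43265118e+00,  2.69645194e-05,
        1.18142850e+00, -1.78531894e-01]), 'joint_velocities': array([-0.00012141, -0.00030533,  0.00058359, -0.00022323, -0.00131904,
       -0.00026678]), 'joint_torque': array([-2.95232921e-04, -4.40032732e+01, -1.76986188e+01,  6.34808745e-02,
        5.04177762e-02, -3.44949306e-06]), 'position': array([ 0.28017668, -0.55867975,  0.22257178]), 'tool_rot': array([9.73115685e-01, 2.30316875e-01, 1.31458731e-05, 1.21378869e-05]), 'ft_force': array([ 0.78779074,  0.01972025, -0.59725603]), 'moment': array([-0.01042077, -0.04395747, -0.02389145]), 'grip_force': 0.0, 'grip_width': 0.08676166097456904}
```

```bash
python3 - <<'E'
import cv2
for c,r in (("top",(90,60,410,300)),("scene",(190,130,390,350))):
    a=cv2.imread(f"pics/{c}0.png")[r[1]:r[3],r[0]:r[2]]
    k=2.5 if c=="top" else 2.7
    cv2.imwrite(f"pics/{c}0c.png",cv2.resize(a,None,fx=k,fy=k,interpolation=cv2.INTER_CUBIC))
E
```

```text
(no output)
```

View pics/top0c.png

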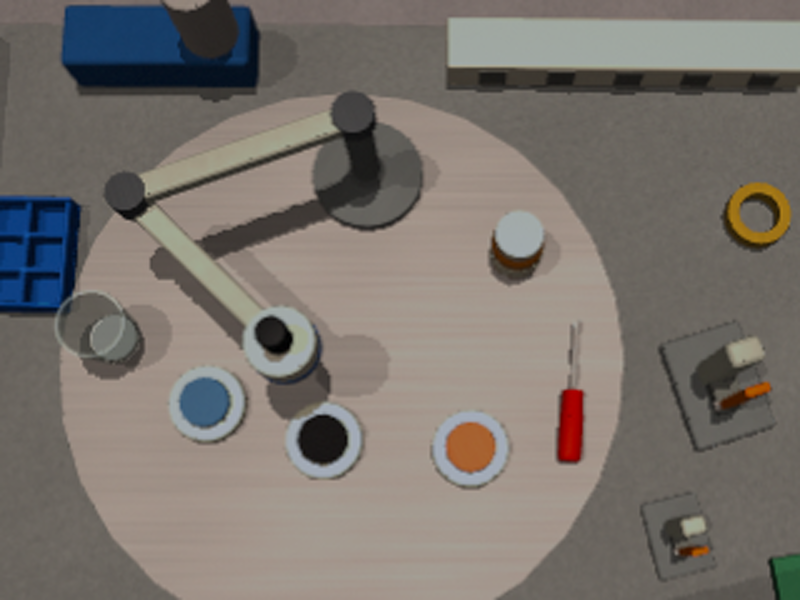

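View pics/scene0c.png

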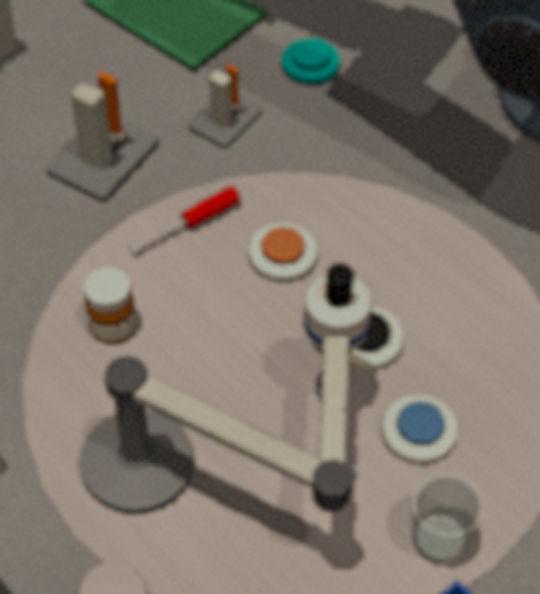

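Top view: the copper dish is at full pixel ~(278,239). Look-alikes are black (219,235), blue (172,221) and a turquoise disc seen only in the scene view (~(305,152)). The knob is at ~(199,194). The large handset is at ~(377,214), with a small look-alike handset at (361,274). I choose the copper-coloured dish and the larger handset, then check sizes metrically.

```bash
cat > h.py <<'E'
import numpy as np, cv2
from scipy.spatial.transform import Rotation as R
def pose(m,obs=None):
    if "T_tool_cam" in m:
        T=np.eye(4);T[:3,:3]=R.from_quat(obs["tool_rot"]).as_matrix();T[:3,3]=obs["position"]
        T=T@np.array(m["T_tool_cam"]);return T[:3,:3],T[:3,3]
    return R.from_quat(m["orientation"]).as_matrix(),np.array(m["xyz"])
def px2w(m,uv,z,obs=None):
    A,t=pose(m,obs)
    d=np.array([(uv[0]-m["cx"])/m["fx"],(uv[1]-m["cy"])/m["fy"]]);s=d.copy()
    for _ in range(20): s=d/(1+m["k1"]*(s@s))
    r=A@np.array([s[0],s[1],1]);return t+r*(z-t[2])/r[2]
def w2px(m,p,obs=None):
    A,t=pose(m,obs);c=A.T@(np.array(p)-t);s=c[:2]/c[2];s=s*(1+m["k1"]*(s@s))
    return np.array([s[0]*m["fx"]+m["cx"],s[1]*m["fy"]+m["cy"]])
def blobs(im,lo,hi,amin=15):
    """centroids of HSV-range blobs: (u,v,area,w,h)"""
    k=cv2.inRange(cv2.cvtColor(im,cv2.COLOR_RGB2HSV),lo,hi)
    n,_,st,c=cv2.connectedComponentsWithStats(k)
    return [(*c[i],st[i,4],st[i,2],st[i,3]) for i in range(1,n) if st[i,4]>=amin]
E
python3 - <<'E'
from h import *
from rig import robot
np.set_printoptions(precision=4,suppress=True)
for c in ("top","scene"):
    m=robot.camera_model(c);im=cv2.cvtColor(cv2.imread(f"pics/{c}0.png"),cv2.COLOR_BGR2RGB)
    print(c)
    for b in blobs(im,(5,130,90),(16,255,255)): print(" orange",np.round(b,1),px2w(m,b[:2],.030),px2w(m,b[:2],.126))
m=robot.camera_model("top")
for n,u,z in (("knobtop",(199.5,193),.214),("stand",(237,131),.006),("elbowcap",(140,137),.18),("postcap",(231,105),.18),("grip",(388,200.5),.132),("smallgrip",(367,270),.09),("trigtip",(397,215.2),.126),("trigbase",(376,222),.03)): print(n,px2w(m,u,z))
# base plate corners of the large handset (crop px)
for u in ((660,345),(738,321),(775,425),(700,450)): print("corner",px2w(m,(90+u[0]/2.5,60+u[1]/2.5),.014))
m=robot.camera_model("scene")
for n,u,z in (("knobtop",(190+340/2.7,130+268/2.7),.214),("stand",(190+137/2.7,130+465/2.7),.006),("grip",(190+88/2.7,130+93/2.7),.132),("trigtip",(190+108/2.7,130+76/2.7),.126)): print(n,px2w(m,u,z))
E
```

```text
top
 orange [392.7 215.5  44.   11.    6. ] [ 0.5309 -0.3432  0.03  ] [ 0.5173 -0.313   0.126 ]
 orange [277.9 238.2 293.   19.   20. ] [ 0.4731 -0.0442  0.03  ] [ 0.4651 -0.0426  0.126 ]
 orange [369.4 280.1  23.    8.    5. ] [ 0.366  -0.2753  0.03  ] [ 0.3682 -0.2516  0.126 ]
scene
 orange [ 520.3   41.  2912.    97.    76. ] [-1.1165 -0.1724  0.03  ] [-0.9389 -0.105   0.126 ]
 orange [445.6  94.9  47.    6.   13. ] [-0.4287 -0.1372  0.03  ] [-0.3052 -0.0725  0.126 ]
 orange [514.4 142.7 959.  113.   71. ] [-0.4059  0.2125  0.03  ] [-0.2842  0.2497  0.126 ]
 orange [276.1 160.1  36.    4.   15. ] [ 0.3469 -0.2833  0.03  ] [ 0.4094 -0.2072  0.126 ]
 orange [230.6 166.9 101.    9.   22. ] [ 0.487  -0.3583  0.03  ] [ 0.5385 -0.2762  0.126 ]
 orange [294.4 220.5 144.   15.   12. ] [ 0.4747 -0.0408  0.03  ] [0.5272 0.0163 0.126 ]
 orange [228.6 246.2  40.   15.    6. ] [ 0.69   -0.0924  0.03  ] [ 0.7255 -0.0313  0.126 ]
knobtop [0.5541 0.1243 0.214 ]
stand [0.7689 0.0659 0.006 ]
elbowcap [0.6901 0.2685 0.18  ]
postcap [0.767  0.0646 0.18  ]
grip [ 0.5522 -0.3018  0.132 ]
smallgrip [ 0.3912 -0.2556  0.09  ]
trigtip [ 0.518  -0.3233  0.126 ]
trigbase [ 0.5141 -0.2986  0.03  ]
corner [ 0.5805 -0.247   0.014 ]
corner [ 0.6065 -0.3319  0.014 ]
corner [ 0.4947 -0.3657  0.014 ]
corner [ 0.4688 -0.285   0.014 ]
knobtop [0.5517 0.1268 0.214 ]
stand [0.7706 0.0707 0.006 ]
grip [ 0.5546 -0.2961  0.132 ]
trigtip [ 0.5165 -0.3092  0.126 ]
```

```bash
python3 -m jog '{"dp":[[0,0,-30],[550,-489,-80],[550,-489,-80],[550,-489,-80],[550,-489,-80],[550,-489,-80],[550,-489,-80],[550,-489,-80],[550,-489,-80],[550,-489,-80],[550,-489,-80],[550,-489,-80]],"delta_rot":[[0,0,0],[0,0,-1.4],[0,0,-1.4],[0,0,-1.4],[0,0,-1.4],[0,0,-1.4],[0,0,-1.4],[0,0,-1.4],[0,0,-1.4],[0,0,-1.4],[0,0,-1.4],[0,0,-1.4]],"gripper":[1,1,1,1,1,1,1,1,1,1,1,1]}'
cat > rel.py <<'E'
import sys
from h import *
from rig import robot
def rel(x,y,z,yaw):
    o=robot.get_obs();T=R.from_quat(o["tool_rot"])
    D=R.from_euler("z",yaw)*R.from_euler("x",np.pi)
    return np.round(T.inv().apply(np.array([x,y,z])-o["position"])*1000,1),np.round((T.inv()*D).as_rotvec(),3),o
if __name__=="__main__":
    a,b,o=rel(*map(float,sys.argv[1:]));print(a,b,np.round(o["position"],4),o["time"],np.round(o["q"],2))
E
python3 rel.py .553 .1255 .30 1.866
```

```text
time: 2.3
position: [0.4838, -0.047, 0.2903]
tool_rot: [0.596, 0.803, 0.0, 0.0]
ft_force: [1.2, -0.7, -0.4]
grip_width: 0.0868
grip_force: 0.0
[144.9 116.3  -9.7] [ 0.001  0.001 -0.   ] [ 0.4838 -0.047   0.2903] 2.3 [-0.33  0.26  1.68 -0.    1.2  -0.62]
```

```bash
cat > w.py <<'E'
import sys
from h import *
from rig import robot
o=robot.get_obs();im=robot.camera("wrist");m=robot.camera_model("wrist")
cv2.imwrite(f"pics/{sys.argv[1]}.png",cv2.cvtColor(im,cv2.COLOR_RGB2BGR))
for b in blobs(im,(5,120,80),(16,255,255),30): print("orange",np.round(b,1),px2w(m,b[:2],.030,o).round(4),px2w(m,b[:2],.126,o).round(4))
for n in sys.argv[2:]: print(n,[([round(v) for v in d["rect"]],round(d["score"],2)) for d in robot.search_frame(n,"wrist")])
E
python3 w.py w1 knob
```

```text
orange [ 272.8  171.2 1307.    41.    41. ] [ 0.4734 -0.0443  0.03  ] [ 0.4706 -0.0283  0.126 ]
orange [415.7 247.5 211.   37.   29. ] [ 0.6834 -0.0865  0.03  ] [ 0.6329 -0.061   0.126 ]
orange [248.1 363.1  44.    7.   10. ] [ 0.5194 -0.3279  0.03  ] [ 0.5061 -0.2476  0.126 ]
knob [([379, 1, 506, 74], 0.88)]
```

```bash
python3 -m jog '{"dp":[[145,116,-10],[145,116,-10],[145,116,-10],[145,116,-10],[145,116,-10],[145,116,-10]],"delta_rot":[[0,0,0],[0,0,0],[0,0,0],[0,0,0],[0,0,0],[0,0,0]],"gripper":[1,1,1,1,1,1]}'; python3 w.py w2 knob
```

```text
time: 3.0
position: [0.5521, 0.1232, 0.2995]
tool_rot: [0.595, 0.803, -0.001, -0.0]
ft_force: [-0.5, -0.2, -0.8]
grip_width: 0.0871
grip_force: 0.0
orange [201.4 273.2 329.   15.   33. ] [ 0.4876 -0.0396  0.03  ] [0.4969 0.0128 0.126 ]
orange [325.6 339.8 230.   37.   22. ] [ 0.6866 -0.0921  0.03  ] [ 0.6517 -0.028   0.126 ]
knob [([249, 68, 480, 235], 0.86)]
```

View pics/w2.png

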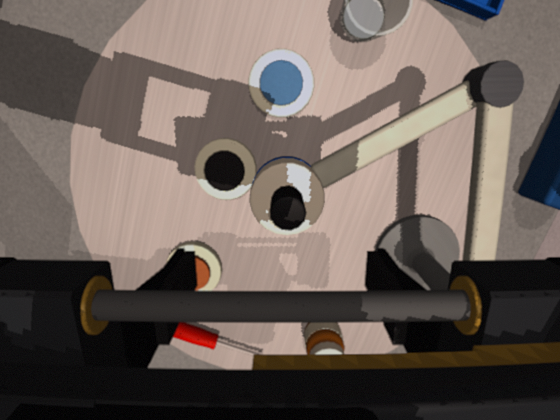

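The wrist view shows the knob's top at about (289,210), on the white camera top circle centred near (287,196). The black and blue dishes are behind it, and the copper dish is half hidden at (203,270).

```bash
python3 - <<'E'
from h import *
from rig import robot
m=robot.camera_model("wrist");o=robot.get_obs()
im=cv2.imread("pics/w2.png")
for p in ((.553,.1255,.214),(.553,.1255,.172)):
    q=w2px(m,p,o);print(q, pose(m,o)[1])
    r=.014 if p[2]>.2 else .033
    for a in np.linspace(0,6.28,60):
        u=w2px(m,(p[0]+r*np.cos(a),p[1]+r*np.sin(a),p[2]),o);im[int(u[1]+.5),int(u[0]+.5)]=(0,255,0)
cv2.imwrite("pics/w2k.png",cv2.resize(im[140:260,220:360],None,fx=4,fy=4,interpolation=cv2.INTER_NEAREST))
E
python3 rel.py .553 .1255 .30 1.866
```

```text
[283.71635555 213.80566204] [0.52946604 0.19529481 0.46215928]
[283.2825025  199.95746725] [0.52946604 0.19529481 0.46215928]
[ 2.9  2.1 -0.5] [-0.001  0.    -0.002] [0.5518 0.1221 0.2996] 3.1 [ 0.02  0.37  1.49 -0.    1.29 -0.27]
```

View pics/w2k.png

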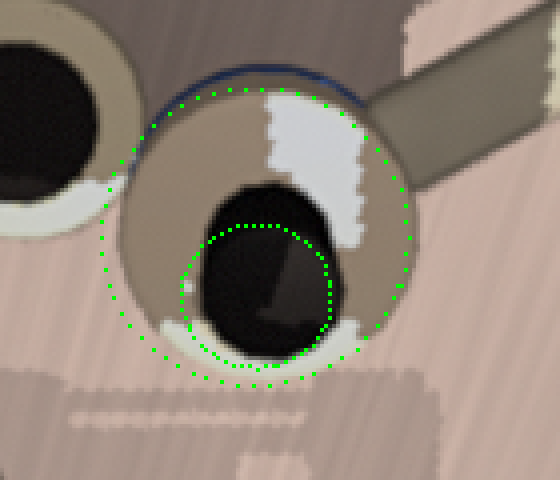

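```bash
python3 - <<'E'
from h import *
from rig import robot
m=robot.camera_model("wrist");o=robot.get_obs()
print(px2w(m,(288,211.3),.214,o),px2w(m,(287.3,198.3),.172,o))
E
python3 rel.py .5555 .127 .181 1.866
```

```text
[0.55548831 0.12828236 0.214     ] [0.55588581 0.12790729 0.172     ]
[  3.7   5.1 118.5] [-0.001  0.    -0.002] [0.5518 0.1221 0.2996] 3.1 [ 0.02  0.37  1.49 -0.    1.29 -0.27]
```

```bash
python3 -m jog '{"dp":[[4,5,40],[4,5,80],[4,5,105],[4,5,118],[4,5,118],[4,5,118],[4,5,118],[4,5,118],[4,5,118],[4,5,118],[4,5,118],[4,5,118]],"delta_rot":[[0,0,0],[0,0,0],[0,0,0],[0,0,0],[0,0,0],[0,0,0],[0,0,0],[0,0,0],[0,0,0],[0,0,0],[0,0,0],[0,0,0]],"gripper":[1,1,1,1,1,0.2,-0.2,-0.5,-0.5,-0.5,-0.5,-0.5]}' 35; python3 rel.py .4735 -.0435 .181 1.866
```

```text
time: 4.3
position: [0.556, 0.1288, 0.1819]
tool_rot: [0.596, 0.803, 0.0, 0.0]
ft_force: [0.1, -0.1, 0.4]
grip_width: 0.0389
grip_force: 0.0
[-141.  -128.9    0.9] [ 0.     0.    -0.001] [0.556  0.1288 0.1819] 4.3 [ 0.03  0.51  1.61  0.    1.02 -0.26]
```

```bash
python3 -m jog '{"dp":[[0,0,0],[0,0,0],[0,0,0],[0,0,0]],"delta_rot":[[0,0,0],[0,0,0],[0,0,0],[0,0,0]],"gripper":[-1,-1,-1,-1]}' 35; python3 rel.py .4735 -.0435 .181 1.866
```

```text
time: 4.7
position: [0.5559, 0.1288, 0.1818]
tool_rot: [0.596, 0.803, -0.0, -0.0]
ft_force: [-0.6, 0.1, 0.8]
grip_width: 0.0268
grip_force: 35.0
[-141.  -128.8    0.8] [-0.    -0.    -0.001] [0.5559 0.1288 0.1818] 4.7 [ 0.03  0.51  1.61  0.    1.02 -0.26]
```

```bash
python3 -m jog '{"dp":[[-7,-6,0],[-21,-19,0],[-38,-35,0],[-55,-50,0],[-72,-66,0],[-89,-81,0],[-106,-97,0],[-121,-111,0],[-133,-122,0],[-141,-129,0],[-141,-129,0],[-141,-129,0]],"delta_rot":[[0,0,0],[0,0,0],[0,0,0],[0,0,0],[0,0,0],[0,0,0],[0,0,0],[0,0,0],[0,0,0],[0,0,0],[0,0,0],[0,0,0]],"gripper":[-1,-1,-1,-1,-1,-1,-1,-1,-1,-1,-1,-1]}' 35; python3 rel.py .4735 -.0435 .181 1.866
python3 - <<'E'
from h import *
from rig import robot
for c in ("top","scene"):
    im=robot.camera(c);cv2.imwrite(f"pics/{c}1.png",cv2.cvtColor(im,cv2.COLOR_RGB2BGR))
a=cv2.imread("pics/top1.png")[150:300,200:360];b=cv2.imread("pics/scene1.png")[150:300,200:360]
cv2.imwrite("pics/both1.png",cv2.resize(np.hstack([a,b]),None,fx=2.5,fy=2.5,interpolation=cv2.INTER_CUBIC))
E
```

```text
time: 5.9
position: [0.4723, -0.0441, 0.1818]
tool_rot: [0.596, 0.803, -0.001, -0.001]
ft_force: [-1.3, -1.2, 0.2]
grip_width: 0.0269
grip_force: 35.0
[0.3 1.3 0.7] [-0.003  0.    -0.001] [ 0.4723 -0.0441  0.1818] 5.9 [-0.33  0.39  1.84 -0.    0.91 -0.62]
```

View pics/both1.png

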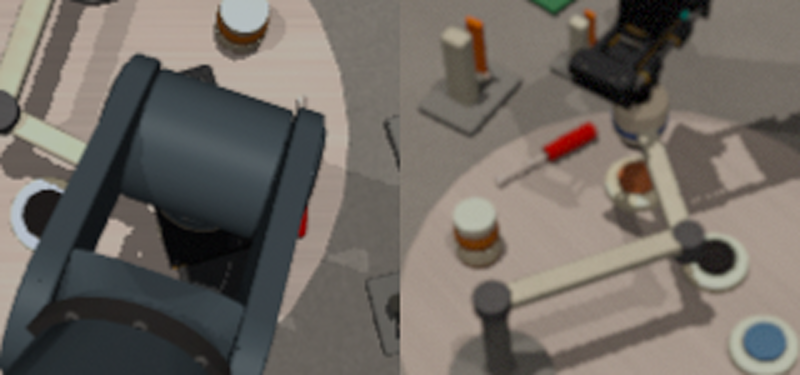

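The views show the camera over the copper dish, with the dish at about scene (254,222). I'll release, rise and measure the centring.

```bash
python3 -m jog '{"dp":[[0,1,0],[0,1,0],[0,1,0],[0,1,0],[0,1,0],[0,1,0],[0,1,0],[0,1,-30],[0,1,-70],[0,1,-110],[0,1,-120],[0,1,-120]],"delta_rot":[[0,0,0],[0,0,0],[0,0,0],[0,0,0],[0,0,0],[0,0,0],[0,0,0],[0,0,0],[0,0,0],[0,0,0],[0,0,0],[0,0,0]],"gripper":[-1,-1,0.5,0.5,0.5,0.5,0.5,0.5,0.5,0.5,0.5,0.5]}' 35
python3 w.py w3
python3 - <<'E'
from h import *
from rig import robot
m=robot.camera_model("wrist");o=robot.get_obs();im=cv2.imread("pics/w3.png")
for p,r in (((.4735,-.0435,.214),.014),((.4735,-.0435,.172),.033),((.4735,-.0435,.02),.04)):
    c=w2px(m,p,o)
    for a in np.linspace(0,6.28,90):
        u=w2px(m,(p[0]+r*np.cos(a),p[1]+r*np.sin(a),p[2]),o).round().astype(int);im[u[1],u[0]]=(0,255,0)
    print(c)
c=c.astype(int)
cv2.imwrite("pics/w3k.png",cv2.resize(im[c[1]-60:c[1]+80,c[0]-80:c[0]+80],None,fx=4,fy=4,interpolation=cv2.INTER_NEAREST)); print(c)
E
```

```text
time: 7.2
position: [0.4753, -0.0435, 0.3035]
tool_rot: [0.596, 0.803, 0.001, 0.002]
ft_force: [0.1, 0.3, -0.3]
grip_width: 0.0652
grip_force: 0.0
orange [277.5 156.8  87.   29.    7. ] [ 0.4667 -0.0241  0.03  ] [ 0.4635 -0.0123  0.126 ]
orange [413.9 249.  289.   36.   34. ] [ 0.6817 -0.09    0.03  ] [ 0.6311 -0.0636  0.126 ]
[279.70374864 216.79114482]
[279.71901297 202.68440146]
[279.75187346 172.88029539]
[279 172]
```

View pics/w3k.png

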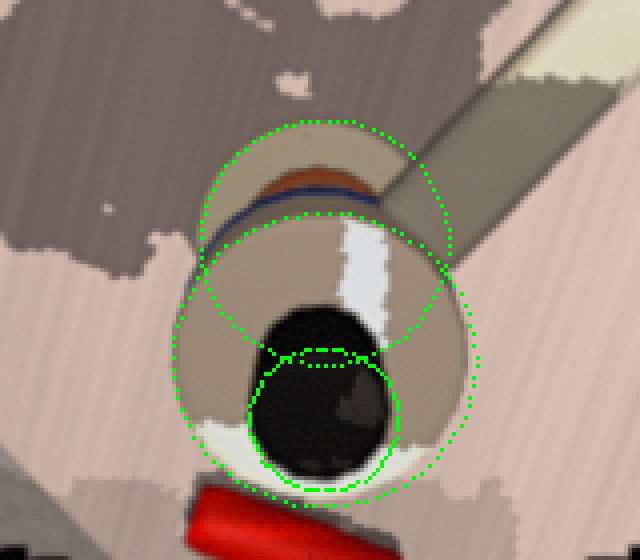

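The overlay agrees to about 1.5 mm: lens circle centre within ~1 mm left and ~1.5 mm up of the dish circle. I'll go to above the large handset, then cross-check the lens with the top camera once the arm is away.

```bash
python3 rel.py .545 -.305 .30 1.866
```

```text
[-271.1   -8.1    1.9] [ 0.001  0.    -0.001] [ 0.4742 -0.0432  0.3018] 7.25 [-0.33  0.23  1.69  0.    1.23 -0.62]
```

```bash
python3 -m jog '{"dp":[[-30,-1,0],[-75,-2,0],[-120,-4,0],[-165,-5,0],[-210,-6,0],[-250,-8,0],[-271,-8,0],[-271,-8,0],[-271,-8,0]],"delta_rot":[[0,0,0],[0,0,0],[0,0,0],[0,0,0],[0,0,0],[0,0,0],[0,0,0],[0,0,0],[0,0,0]],"gripper":[1,1,1,1,1,1,1,1,1]}' 25
python3 w.py w4 handset
python3 - <<'E'
from h import *
from rig import robot
im=robot.camera("top");cv2.imwrite("pics/top2.png",cv2.cvtColor(im,cv2.COLOR_RGB2BGR))
ow=robot.get_obs();mw=robot.camera_model("wrist");mt=robot.camera_model("top")
w=cv2.imread("pics/w4.png");t=cv2.imread("pics/top2.png")
O=np.array([.5376,-.3074]);a=.295;ex=np.array([np.cos(a),np.sin(a)]);ey=np.array([-ex[1],ex[0]])
P=lambda x,y,z:[*(O+x*ex+y*ey),z]
def poly(im,m,pts,o=None):
    q=np.array([w2px(m,p,o) for p in pts]);cv2.polylines(im,[(q*16).astype(int).reshape(-1,1,2)],True,(0,255,0),1,0,4)
rc=lambda x0,x1,y0,y1,z:[P(x0,y0,z),P(x1,y0,z),P(x1,y1,z),P(x0,y1,z)]
poly(w,mw,rc(-.06,.06,-.045,.045,.014),ow);poly(w,mw,rc(.002,.028,-.018,.018,.132),ow);poly(w,mw,rc(-.0275,-.0175,-.013,.013,.126),ow)
ci=lambda r,z:[(.4735+r*np.cos(i),-.0435+r*np.sin(i),z) for i in np.linspace(0,6.28,60)]
for r,z in((.0325,.172),(.013,.214)): poly(t,mt,ci(r,z))
c=w2px(mw,P(0,0,.08),ow).astype(int);d=w2px(mt,(.4735,-.0435,.1),None).astype(int);print(c,d)
A=cv2.resize(w[max(c[1]-80,0):c[1]+80,c[0]-80:c[0]+80],(400,400),interpolation=2);B=cv2.resize(t[d[1]-40:d[1]+40,d[0]-40:d[0]+40],(400,400),interpolation=0)
cv2.imwrite("pics/both2.png",np.hstack([A,B]))
E
```

```text
time: 8.15
position: [0.544, -0.304, 0.2991]
tool_rot: [0.596, 0.803, 0.0, -0.003]
ft_force: [-0.6, -0.1, 0.8]
grip_width: 0.087
grip_force: 0.0
orange [442.6  42.8 400.   33.   51. ] [ 0.679 -0.098  0.03 ] [ 0.6441 -0.1277  0.126 ]
orange [137.9 102.2 226.   18.   17. ] [ 0.3522 -0.2675  0.03  ] [ 0.39   -0.2595  0.126 ]
orange [256.  187.9 424.   15.   39. ] [ 0.518  -0.3283  0.03  ] [ 0.5189 -0.3068  0.126 ]
handset [([128, 77, 203, 129], 0.78), ([235, 138, 325, 214], 0.74)]
[273 184] [278 235]
```

View pics/both2.png

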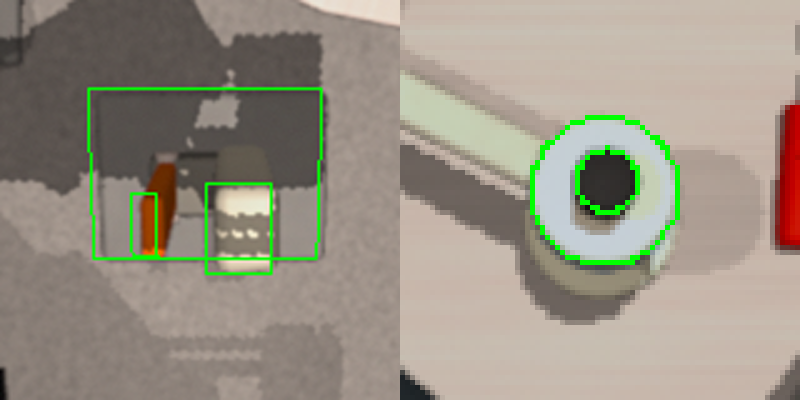

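The left panel shows the large handset (grip at crop (243,228), trigger top at (155,250)), about 2 mm towards +x of my estimate. The right panel shows the lens circle and knob matching the target in the top view. Next I'll descend.

```bash
python3 rel.py .547 -.3045 .093 1.866
```

```text
[ -2.5   2.1 208. ] [-0.001 -0.002  0.   ] [ 0.5446 -0.3031  0.301 ] 8.3 [-0.69  0.45  1.34  0.    1.35 -0.98]
```

```bash
python3 -m jog '{"dp":[[-2,2,40],[-2,2,80],[-2,2,110],[-2,2,135],[-2,2,155],[-2,2,175],[-2,2,195],[-2,2,207],[-2,2,207],[-2,2,207]],"delta_rot":[[0,0,0],[0,0,0],[0,0,0],[0,0,0],[0,0,0],[0,0,0],[0,0,0],[0,0,0],[0,0,0],[0,0,0]],"gripper":[1,1,1,1,1,1,1,1,1,1]}' 25
```

```text
time: 9.3
position: [0.548, -0.306, 0.0954]
tool_rot: [0.596, 0.803, -0.0, 0.0]
ft_force: [-0.1, -0.7, 0.3]
grip_width: 0.0868
grip_force: 0.0
```

```bash
python3 -m jog '{"dp":[[0,0,0],[0,0,0],[0,0,0],[0,0,0],[0,0,0],[0,0,0]],"delta_rot":[[0,0,0],[0,0,0],[0,0,0],[0,0,0],[0,0,0],[0,0,0]],"gripper":[-0.3,-1,-1,-1,-1,-1]}' 25
```

```text
time: 9.9
position: [0.5467, -0.3068, 0.0951]
tool_rot: [0.596, 0.803, -0.001, -0.001]
ft_force: [-5.5, -2.5, 3.3]
grip_width: 0.0472
grip_force: 2.9
```

```bash
python3 -m jog '{"dp":[[0,0,0],[0,0,0]],"delta_rot":[[0,0,0],[0,0,0]],"gripper":[-1,-1]}' 25
```

```text
time: 10.1
position: [0.5469, -0.3067, 0.095]
tool_rot: [0.596, 0.803, -0.001, -0.001]
ft_force: [-4.9, -2.2, 4.1]
grip_width: 0.0426
grip_force: 25.0
```

```bash
python3 -m jog '{"dp":[[0,0,0],[0,0,0],[0,0,0],[0,0,0],[0,0,0],[0,0,0],[0,0,0],[0,0,0],[0,0,0],[0,0,0]],"delta_rot":[[0,0,0],[0,0,0],[0,0,0],[0,0,0],[0,0,0],[0,0,0],[0,0,0],[0,0,0],[0,0,0],[0,0,0]],"gripper":[-1,-1,-1,-1,1,1,1,1,1,1]}' 25; python3 -m jog '{"dp":[[0,0,-30],[0,0,-70],[0,0,-110],[0,0,-150],[0,0,-200],[0,0,-200],[0,0,-200]],"delta_rot":[[0,0,0],[0,0,0],[0,0,0],[0,0,0],[0,0,0],[0,0,0],[0,0,0]],"gripper":[1,1,1,1,1,1,1]}'
python3 - <<'E'
from h import *
from rig import robot
for c in ("top","scene"): cv2.imwrite(f"pics/{c}3.png",cv2.cvtColor(robot.camera(c),cv2.COLOR_RGB2BGR))
a=cv2.imread("pics/top3.png")[90:290,120:420];b=cv2.imread("pics/scene3.png")[130:330,190:390]
cv2.imwrite("pics/both3.png",cv2.resize(np.hstack([a,b]),None,fx=1.6,fy=1.6,interpolation=2))
E
```

```text
time: 11.1
position: [0.5487, -0.3058, 0.0945]
tool_rot: [0.596, 0.803, 0.001, 0.001]
ft_force: [0.2, 0.1, 0.1]
grip_width: 0.0821
grip_force: 0.0
time: 11.8
position: [0.5489, -0.3062, 0.2964]
tool_rot: [0.596, 0.803, 0.001, 0.002]
ft_force: [-0.2, 0.3, -1.2]
grip_width: 0.0867
grip_force: 0.0
```

View pics/both3.png

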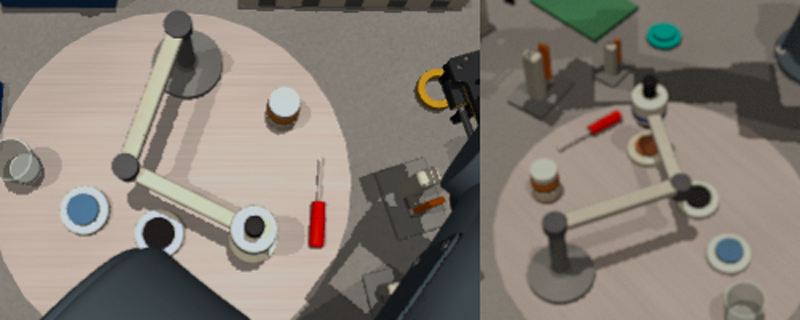

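The camera sits over the copper dish (left panel (253,230)), the trigger is back at rest ((428,205)), and the dishes and other objects haven't moved.

```bash
python3 -c "
from rig import robot
print(robot.hand_in())"
```

```text
the job is handed in; nothing more can be done
None
```

The lens is centred over the copper dish to within about 2 mm. I then squeezed the trigger for about half a second and let it go, judging it fully in from the 25 N grip force and finger opening, since I did not see the trigger at full travel. I handed the job in at about 12 s, with nothing else moved.

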